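Isolate the weld positioner and hold its lock slide out at the mark

ROBOT

A 6-joint arm with a two-finger parallel gripper is mounted at the origin on the work surface. World frame = base frame: x ahead of the robot, y to its left, z up, the work surface at z = 0. Lengths are in m, angles in degrees, forces in N, time in s.
With the tool pointing down it reaches from about 0.325 to 0.85 m from the base axis. Payload 15.5 kg.
Tool frame: the origin (TCP) lies at the very end of the fingers, on their centre line; the grasp point (between the pads) lies arm.grip_depth behind it (arm.grip_depth is the distance from the TCP to the grasp point, in m); z points along the fingers, y is the direction in which the jaws open and shut (so a half turn about z gives the same grasp; the last joint's range is limited). The gripper opens to 91 mm and grips with 3 to 60 N. Pads are 32 mm wide; open, the fingers measure 118 mm over their backs; the gripper's body (76 mm by 178 mm) begins 60 mm behind the grasp point.
Start: joints at [71.133, 28.281, 77.091, -0, 74.628, -5.472], TCP at [0.145, 0.608, 0.214] pointing down, gripper open.
Joint ranges: [-166.48, 166.48], [-47.26, 123.95], [12.59, 153.08], [-70.14, 250.14], [6.76, 159.57], [-176.63, 176.63]. Speed limits (degrees/s): [108.29, 108.29, 147.25, 172.46, 172.46, 172.46].

INTERFACE

Orientations are given as a 3x3 rotation matrix whose columns are the frame's x, y, z axes.
In Python, from rig import arm gives the robot as it stands. Calls block until the motion is done:
- arm.move_to(position, orientation): joint-space move of the TCP to a pose.
- arm.move_l(position, orientation=None, feed=0.15): straight line of the TCP; orientation=None keeps the orientation; feed is the mean speed in m/s.
- arm.move_joints(angles): joint-space move.
- arm.grip(opening): finger opening in m; the grip force is fixed at half the most; returns when the fingers have stopped.
- arm.sleep(seconds).
- arm.solve_ik(position, orientation): joint angles nearest the present ones, or None.
- arm.snapshot(name): name is "side" or "top"; returns the picture (384x512x3 uint8, red, green, blue); there is no depth.
- arm.get_calibration(name): a dict with "intrinsics" (3x3 intrinsics, pixels), "k1" (the pictures are not rectified: a ray, as slopes to the right and down, at radius r is drawn at 1 + k1 r^2 times it, then the intrinsics apply), "cam_to_world" (4x4, takes a point from camera to world coordinates). Camera axes: x right, y down, z forward; pixel columns grow to the right and rows downward; lengths in m; the calibration is good to about 2 mm. A picture is of the moment at which its call begins. get_calibration takes no time and is no camera call.
A pose or a line that the arm cannot do raises arm.Unreachable and nothing moves.
- arm.sign_off(): hands the job in, once; it reports no verdict.
Readings, each from a call of its own:
- arm.current_t(): time.
- arm.current_joint_positions(): joint angles.
- arm.current_dq(): joint speeds.
- arm.current_tau(): joint torques, N m.
- arm.current_ee_pos(): TCP position.
- arm.current_tool_rot(): TCP orientation.
- arm.current_force(): force on the tool from outside, world axes, zero at the start.
- arm.current_torque(): the same for the moment, N m.
- arm.current_width(): finger opening in m.
Only numpy, scipy, OpenCV 4.12 (cv2) and the standard library are available. Lean on these libraries where they do the work, as an engineer would, in place of code of your own. Each camera call takes 0.05 s, during which the arm holds its last target. There are 200 camera calls.

TASK

Make the weld positioner ready for me to turn its faceplate by hand: first turn the red isolator handle a quarter turn anticlockwise from on to off, and only then pull the orange spring-return lock slide out until its red pointer stands over the yellow band, and keep it there. Finish still holding the slide at the band, because it springs back if let go, and leave the loose things on the bench where they are.

Things in the scene. Friction and masses are not known exactly. Their poses are not given: they have to be found in the camera images.
- isolator (a joint): rotary isolator handle, rad: 0 = on (white nose line points to the green dot), 1.5 = off (white nose line points to the white dot); grows anticlockwise seen from above, stops at 0 and 1.5. It starts on. An over-centre spring (up to 0.08 N m) drives it to the nearer end from the middle (0.75), so it stays put at both ends.
- isolator_grip (a point): centre of the isolator's red bar, on its upright turning axis, 112 mm above the bench. The bar is 62 long (along this frame's x; the white nose line is at +x), 16 thick (along y) and 44 tall, its top 17 above this point; a red disc of radius 27 lies under it, its top 26 below this point. The frame turns with the handle.
- isolator_box: grey isolator box fixed to the bench, 100 x 100 x 72 tall, origin under its centre, z up; a yellow disc (radius 40) on top carries the red handle. Green dot (on) toward its +x, white dot (off) toward its +y; a short cable gland sticks out 25 at -x.
- lock_slide (a joint): how far the lock slide is pulled out of the blue positioner, m: 0 = home (where it starts), stop at 0.105. A spring pulls it home with 6 N at home, rising by 1.2 N per 10 mm.
- slide_grip (a point): on the slide's upright orange grip, 88 mm above the bench and 18 below the grip's top. The grip is 18 thick along x (the sliding direction), 40 wide along y, 76 tall (from 30 to 106 above the bench), with rounded edges. The slide pulls out along this frame's -x, roughly toward the robot; nothing but the low bed is within 90 of the grip in front or behind, and the blue housing (98 tall, faceplate to 112) begins 100 behind its home.
- slide_pointer (a point): on the red pointer, a 4 thick bar sticking out 60 from the grip to its +y side, 43 mm above the bench, 60 to the +y side of the grip's centre and level with it along x; moves with the slide.
- mark: yellow band, 16 mm wide along x and 52 long along y, on the black ledge beside the slide, just under the pointer's path; origin at the band's middle, x and y parallel to the slide's. It sits 45 to 75 mm along -x from the pointer's home, elsewhere every time. The pointer is at the mark when it has the band's x.
- positioner: blue bench weld positioner fixed to the bench; origin on the bench under the grip's home position, x opposite to the pull, z up. Bed with rails from -132 to 100 along x, at most 34 tall; black ledge on the +y side out to 87, 38 tall; housing 240 x 220 from x = 100 to 340, with a round faceplate and a stub of tube up to 170 tall at x = 220.
- spring_a: bystander: black coil spring standing upright, radius 25, 100 tall, origin under its centre, behind the isolator
- spring_b: bystander: black coil spring like spring_a, beside it
- cone: bystander: steel cone standing upright, radius 24, 88 tall, origin under its centre, on the -y side of the slide
- tin: bystander: tin can with a white top and a blue band, radius 30, 75 tall, origin under its centre, on the +y side of the slide's ledge
- tube: bystander: square steel tube offcut lying along x, 110 x 30 x 30, origin under its centre
- hammer: bystander: hammer lying on the bench at the robot's right
- brush: bystander: brush lying on the bench at the robot's left

How it is judged:
By the outcome, as a careful person would: the job done as asked, in the order asked, and still so for the second after the job is handed in, while the arm keeps its last pose, push and grip.
It also fails if it takes over 51 s, if anything falls off the work surface, if the arm or the gripper's body presses on something with over 40 N, if the wrist force passes 120 N, or if a joint passes its speed limit or range.

## Working session

There is one attempt and no reset: what is moved stays moved. The work goes in short steps, each a Python script; the robot and the scene stay as the last script left them, time stands still between calls to the robot, and variables do not carry over. Pictures are saved under pics/ and viewed, about 8 in all and at most 12, crops included, and the job is handed in when it is done.

```bash
mkdir -p pics; ls; cat > h.py <<'E'
import numpy as np, cv2
from rig import arm
def shot(n,f):
    im=arm.snapshot(n); cv2.imwrite(f'pics/{f}.png',im[:,:,::-1]); return im
def ray(n,u,v):
    c=arm.get_calibration(n);K=np.array(c['intrinsics']);T=np.array(c['cam_to_world'])
    p=cv2.undistortPoints(np.array([[[u,v]]],float),K,np.array([c['k1'],0,0,0.]))[0,0]
    return T[:3,3],T[:3,:3]@np.array([p[0],p[1],1])
def at(n,u,v,z):
    o,d=ray(n,u,v); return o+d*(z-o[2])/d[2]
def proj(n,P):
    c=arm.get_calibration(n);K=np.array(c['intrinsics']);T=np.linalg.inv(np.array(c['cam_to_world']))
    r=cv2.projectPoints(np.atleast_2d(P).astype(float),cv2.Rodrigues(T[:3,:3])[0],T[:3,3],K,np.array([c['k1'],0,0,0.]))[0]
    return r[:,0]
E
python3 - <<'E'
from h import *
a=shot('top','t0');b=shot('side','s0')
for n in('top','side'):print(arm.get_calibration(n))
print(arm.grip_depth,arm.current_t(),arm.current_tool_rot(),arm.current_force())
for n,i in(('t0',a),('s0',b)):cv2.imwrite(f'pics/{n}b.png',cv2.resize(i[:,:,::-1],(800,600),interpolation=cv2.INTER_CUBIC))
E
```

```text
pics
{'intrinsics': array([[425.47462168,   0.        , 259.00337525],
       [  0.        , 425.47462168, 198.11666945],
       [  0.        ,   0.        ,   1.        ]]), 'k1': -0.03484453541559812, 'cam_to_world': array([[-0.009836  , -0.99447165,  0.10454369,  0.37084847],
       [-0.99990415,  0.00876288, -0.01071915,  0.02151406],
       [ 0.00974378, -0.1046391 , -0.99446253,  1.60741441],
       [ 0.        ,  0.        ,  0.        ,  1.        ]])}
{'intrinsics': array([[408.61393534,   0.        , 256.60422595],
       [  0.        , 408.61393534, 191.21566118],
       [  0.        ,   0.        ,   1.        ]]), 'k1': -0.04570723902966136, 'cam_to_world': array([[ 0.8876265 , -0.33804292,  0.31280373,  0.16559919],
       [-0.46026329, -0.67560976,  0.57594198, -0.69029926],
       [ 0.01664014, -0.65519344, -0.75527787,  0.99734107],
       [ 0.        ,  0.        ,  0.        ,  1.        ]])}
0.0188 0.1 [[-9.72787011e-01  2.31700881e-01 -3.63583915e-04]
 [ 2.31701142e-01  9.72786426e-01 -1.07233682e-03]
 [ 1.05228112e-04 -1.12739814e-03 -9.99999359e-01]] [ 0.23770837 -1.30556258  0.01854528]
```

View pics/t0b.png

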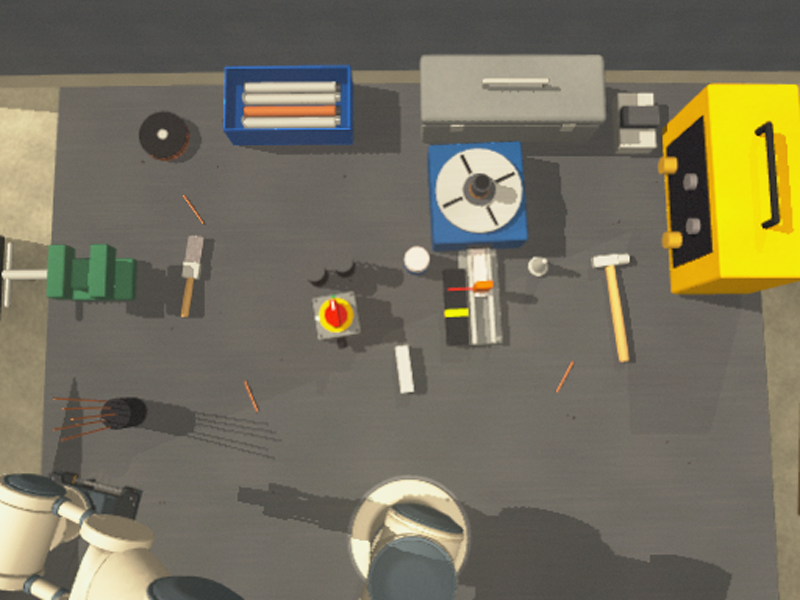

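View pics/s0b.png

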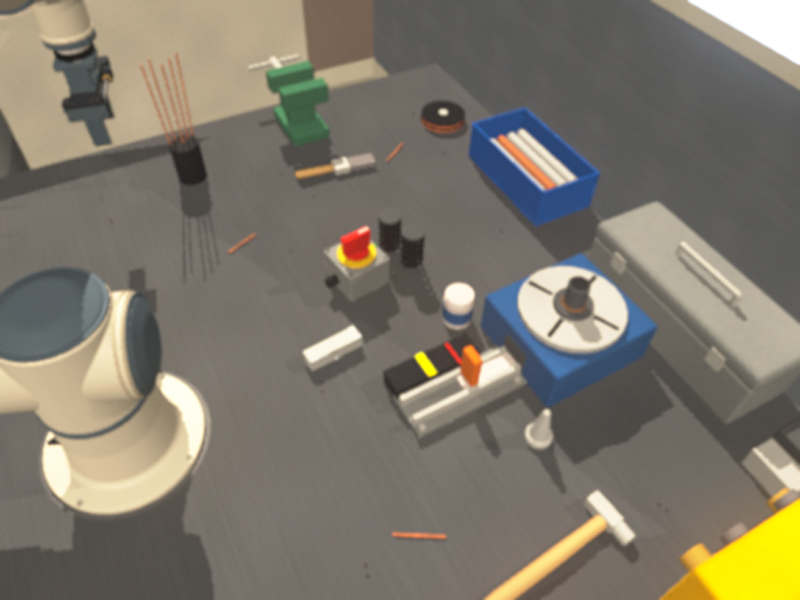

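The top view shows the isolator at about (336,316) with its nose pointing up the picture (+x). The orange grip is at (483,286), the red pointer at (460,289) and the yellow band at (456,313). The arm hides none of these. Next I'll measure by colour, with enlarged crops.

```bash
python3 - <<'E'
from h import *
a=cv2.imread('pics/t0.png')
def crop(c0,c1,r0,r1,k):return cv2.resize(a[r0:r1,c0:c1],None,fx=k,fy=k,interpolation=cv2.INTER_CUBIC)
A=crop(190,240,160,230,8);B=crop(275,325,155,225,8)
cv2.imwrite('pics/c1.png',np.hstack([A,B]))
hsv=cv2.cvtColor(a,cv2.COLOR_BGR2HSV)
def seg(name,lo,hi,box,z):
    m=cv2.inRange(hsv,lo,hi);mm=np.zeros_like(m);c0,c1,r0,r1=box;mm[r0:r1,c0:c1]=m[r0:r1,c0:c1]
    ys,xs=np.nonzero(mm);
    if len(xs)==0: print(name,'none');return
    r=cv2.minAreaRect(np.c_[xs,ys].astype(np.float32))
    pts=np.array([at('top',x,y,z)[:2] for x,y in zip(xs,ys)]);c=pts.mean(0);w,v=np.linalg.eigh(np.cov(pts.T))
    print(name,len(xs),xs.mean(),ys.mean(),r[2],'world',c.round(4),'axis',np.degrees(np.arctan2(*v[::-1,1])),'sd',np.sqrt(w))
I=(190,240,180,230);P=(275,325,165,225)
seg('yellow disc',(22,120,120),(35,255,255),I,.073)
seg('red handle',(0,150,100),(8,255,255),I,.11)
seg('band',(22,120,120),(35,255,255),P,.039)
seg('pointer',(0,150,60),(7,255,255),P,.045)
seg('orange',(8,150,60),(18,255,255),P,.106)
# box: grey, brackets
for n,(u,v) in {'box TL':(313,296),'TR':(355,291),'BR':(359,334),'BL':(317,338)}.items(): print(n,at('top',u*.64,v*.64,.072).round(4))
E
```

```text
yellow disc 170 214.01176470588234 201.9294117647059 90.0 world [0.5197 0.168 ] axis 115.51595841212695 sd [0.02387439 0.02555865]
red handle 148 214.76351351351352 201.22297297297297 26.56505012512207 world [0.5186 0.1618] axis -168.5214660434319 sd [0.01220958 0.01301309]
band 90 291.93333333333334 199.6 90.0 world [ 0.5291 -0.1175] axis 91.71554412877171 sd [0.00616474 0.01653665]
pointer 30 293.6 184.5 90.0 world [ 0.5847 -0.1242] axis 90.19820157460978 sd [0.00189266 0.01708157]
orange 76 308.6842105263158 182.69736842105263 90.0 world [ 0.5824 -0.1725] axis 101.10816336509365 sd [0.00615666 0.01305715]
box TL [0.5658 0.2179 0.072 ]
TR [0.5767 0.1202 0.072 ]
BR [0.4764 0.1112 0.072 ]
BL [0.468  0.2082 0.072 ]
```

View pics/c1.png

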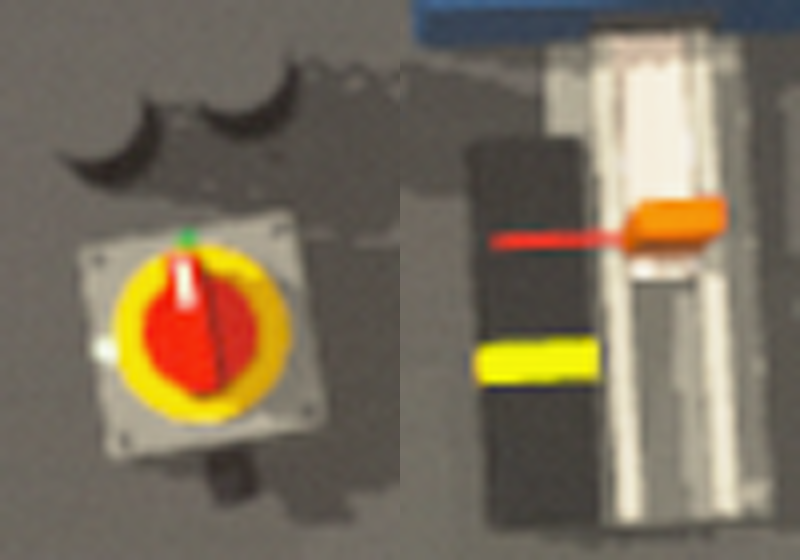

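The handle's nose points at the green dot (crop 188,238) and the box is turned by about 8°. The pointer row is at crop y≈240, the band row at about 361, and the ledge tilts by about 3°. I'll fit both poses and overlay the models in both views.

```bash
python3 - <<'E'
from h import *
A=lambda x,y,z:at('top',190+(x+.5)/8-.5,160+(y+.5)/8-.5,z)
B=lambda x,y,z:at('top',275+(x-400+.5)/8-.5,155+(y+.5)/8-.5,z)
c=np.array([A(*p,.072) for p in((80,243),(293,212),(325,425),(110,458))])
ang=lambda d:np.degrees(np.arctan2(d[1],d[0]))
print('box',c.mean(0),[np.linalg.norm(c[i]-c[i-1]).round(4) for i in range(4)],'yaw',ang(c[0]-c[3]),ang(c[1]-c[2]),ang(c[0]-c[1])-90,ang(c[3]-c[2])-90)
o=A(203,333,.074);print('disc',o,'green',ang(A(188,238,.073)-o),'white',ang(A(103,350,.073)-o)-90)
print('slide yaw',ang(B(470,145,.038)-B(490,525,.038)),ang(B(593,40,.034)-B(622,520,.034)),ang(B(710,40,.034)-B(738,520,.034)))
p0,p1=B(490,241,.045),B(620,239,.045);b=B(537,361,.039)
print('ptr',p0,p1,'yaw',ang(p0-p1)-90,'band',b,'bandyaw',ang(B(480,364,.039)-B(598,358,.039))-90)
tops=[B(*p,.106) for p in((640,205),(725,198),(725,228),(640,236))];print('griptop',np.round(tops,4),np.mean(tops,0))
E
```

```text
box [0.52196264 0.1652177  0.072     ] [np.float64(0.0989), np.float64(0.0977), np.float64(0.0982), np.float64(0.0981)] yaw 8.135484508730046 8.358883682206374 7.859087300741393 8.242039855212681
disc [0.52228097 0.16457216 0.074     ] green 9.07421365721747 white 9.064216273311402
slide yaw 2.0736687011322674 2.2817883695409793 1.9579985436134417
ptr [ 0.58428862 -0.09522487  0.045     ] [ 0.58472242 -0.15559293  0.045     ] yaw 0.41171959147655457 band [ 0.5288032  -0.11655765  0.039     ] bandyaw 2.4127403983043507
griptop [[ 0.5916 -0.1579  0.106 ]
 [ 0.5945 -0.196   0.106 ]
 [ 0.5809 -0.1957  0.106 ]
 [ 0.5776 -0.1576  0.106 ]] [ 0.58616098 -0.17682719  0.106     ]
```

```bash
cat >> h.py <<'E'
R2=lambda d:cv2.Rodrigues(np.array([0,0,np.radians(d)]))[0]
ISO=np.array([.522,.165,0]);IY=8.2; SL=np.array([.5862,-.1765,0]);SY=2.1
def wire(im,n,o,yaw,cx,cy,z0,z1,hx,hy,k,col):
    P=np.array([[cx+a*hx,cy+b*hy,z] for z in(z0,z1) for a,b in((1,1),(1,-1),(-1,-1),(-1,1))])@R2(yaw).T+o
    q=((proj(n,P)+.5)*k-.5)
    for s in(q[:4],q[4:]):cv2.polylines(im,[s.round().astype(int)],True,col,1,cv2.LINE_AA)
E
python3 - <<'E'
from h import *
k=5;out=[]
for n,f,boxes in(('side','s0',((205,260,135,195),(245,345,205,285))),('top','t0',((190,245,170,230),(275,325,165,225)))):
    im=cv2.resize(cv2.imread(f'pics/{f}.png'),None,fx=k,fy=k,interpolation=cv2.INTER_CUBIC)
    wire(im,n,ISO,IY,0,0,.0,.072,.05,.05,k,(255,255,0));wire(im,n,ISO,IY,0,0,.085,.129,.031,.008,k,(255,255,255))
    wire(im,n,SL,SY,0,0,.03,.106,.009,.02,k,(255,255,0));wire(im,n,SL,SY,0,.05,.041,.045,.002,.03,k,(255,255,255))
    wire(im,n,SL,SY,-.0555,.0585,.039,.039,.008,.026,k,(255,0,255))
    out+=[cv2.resize(im[r0*k:r1*k,c0*k:c1*k],(400,300)) for c0,c1,r0,r1 in boxes]
cv2.imwrite('pics/ov.png',np.vstack([np.hstack(out[:2]),np.hstack(out[2:])]))
E
```

```text
(no output)
```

View pics/ov.png

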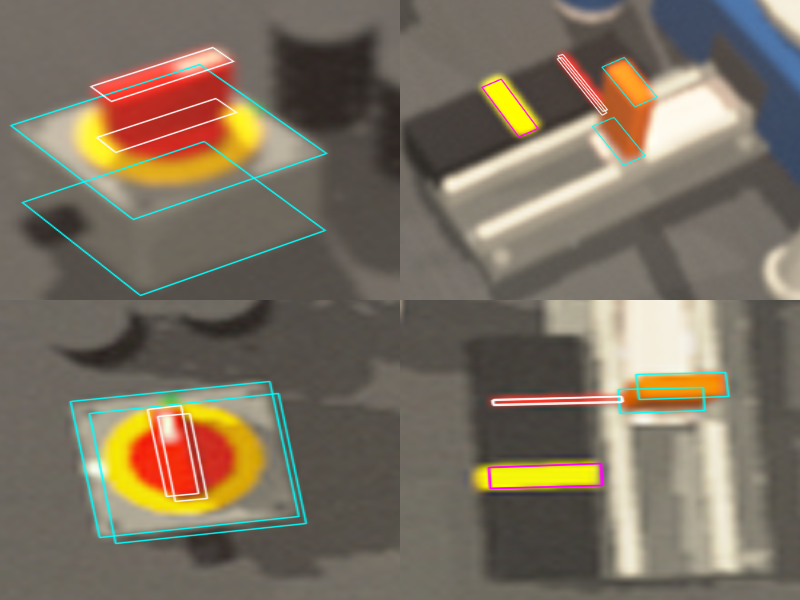

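The models fit both views to about 1–2 mm. Before moving I'll check IK for every pose.

```bash
cat >> h.py <<'E'
def down(yaw): # tool y (jaws) at world angle yaw
    c,s=np.cos(np.radians(yaw)),np.sin(np.radians(yaw)); return np.array([[-s*-1*-1,c,0],[c,s,0],[0,0,-1.]])
def rotdn(yaw):
    y=np.array([np.cos(np.radians(yaw)),np.sin(np.radians(yaw)),0]);z=np.array([0,0,-1.]);return np.c_[np.cross(y,z),y,z]
E
sed -i '/^def down/,+1d' h.py
python3 - <<'E'
from h import *
for f in(0,180):
    for t in(0,45,86): print(f,t,np.round(arm.solve_ik(ISO+[0,0,.095],rotdn(IY+90+f+t)),1))
    for d in(0,.0555): print('slide',f,np.round(arm.solve_ik(SL+R2(SY)@[-d,0,.0692],rotdn(SY+f)),1))
E
```

```text
0 0 [ 11.3  30.6  95.6  -0.   53.7 -86.9]
0 45 [  11.3   30.6   95.6   -0.    53.7 -131.9]
0 86 [  11.3   30.6   95.6   -0.    53.7 -172.9]
slide 0 [-22.3  36.7  87.3  -0.   55.9 -24.4]
slide 0 [-24.7  33.6  95.   -0.   51.4 -26.8]
180 0 [11.3 30.6 95.6 -0.  53.7 93.1]
180 45 [11.3 30.6 95.6 -0.  53.7 48.1]
180 86 [11.3 30.6 95.6 -0.  53.7  7.1]
slide 180 [-22.3  36.7  87.3  -0.   55.9 155.6]
slide 180 [-24.7  33.6  95.   -0.   51.4 153.2]
```

```bash
python3 - <<'E'
from h import *
Y=IY+270
arm.move_l([.25,.40,.30]); arm.grip(.05)
arm.move_to(ISO+[0,0,.21],rotdn(Y)); arm.move_l(ISO+[0,0,.095],feed=.12)
print(arm.current_t(),arm.current_force(),arm.current_ee_pos())
arm.grip(0); print('w',arm.current_width(),arm.current_force(),arm.current_torque())
for t in range(15,91,15):
    arm.move_l(ISO+[0,0,.095],rotdn(Y+min(t,86)),feed=.15); print(t,arm.current_t(),arm.current_force().round(1),arm.current_torque().round(2))
shot('top','t1');shot('side','s1')
E
```

```text
5.6667 [ 0.36620681 -0.30602087 -0.68356745] [0.52242392 0.16512952 0.09560291]
w 0.015952554483682435 [-1.21398534 -2.64328352  2.53095203] [-0.7199116   0.17776586  0.65233861]
15 6.6917 [-0.8 -3.8  4.5] [-0.89  0.19 -0.06]
30 7.1 [-0.9 -3.2  4.8] [-0.75  0.23 -0.02]
45 7.5083 [-0.9 -2.3  4.3] [-0.64  0.36  0.02]
60 7.9167 [-0.9 -2.2  5.5] [-0.57  0.44  0.08]
75 8.325 [-1.9 -1.7  6.1] [-0.53  0.48  0.07]
90 8.6667 [-2.4 -1.2  6.2] [-0.42  0.57  0.09]
```

The bar was gripped at 16.0 mm and turned with low forces. Next: release, lift, go above the slide with the view clear, and look.

```bash
python3 - <<'E'
from h import *
arm.grip(.045); arm.sleep(.3); arm.move_l(ISO+[0,0,.23],feed=.2)
arm.move_to(SL+[0,0,.23],rotdn(SY))
print(arm.current_t(),arm.current_joint_positions())
k=8;a=shot('top','t2')[:,:,::-1];b=shot('side','s2')[:,:,::-1]
cv2.imwrite('pics/c2.png',np.hstack([cv2.resize(a[180:230,190:240],(400,400),interpolation=3),cv2.resize(b[135:190,205:260],(400,400),interpolation=3)]))
E
```

```text
11.825 [-2.22523719e+01  2.64077288e+01  7.78018598e+01  2.02474109e-02
  7.58205909e+01 -2.44054685e+01]
```

View pics/c2.png

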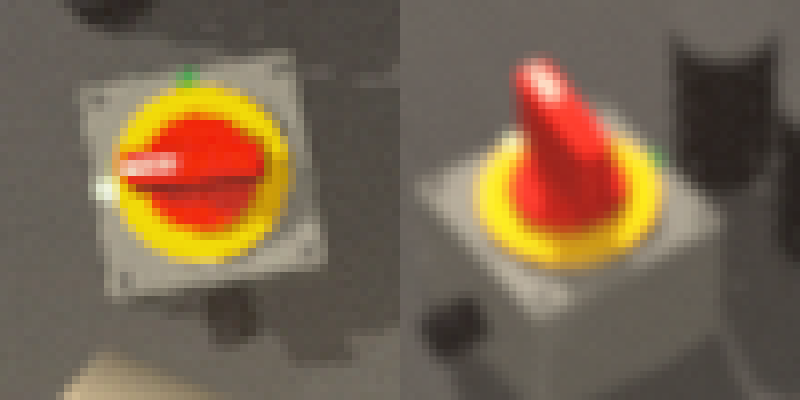

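The nose line (crop about 150,163) now points at the white dot (105,187), so the isolator is off. Next I'll grip the slide and pull.

```bash
python3 - <<'E'
from h import *
arm.grip(.06)
arm.move_l(SL+[0,0,.0692],feed=.12); print(arm.current_force().round(1))
arm.grip(0); p0=arm.current_ee_pos(); print('w',arm.current_width(),p0,arm.current_force().round(1))
arm.move_l(SL+R2(SY)@[-.0555,0,.0692],feed=.05); arm.sleep(.3)
p=arm.current_ee_pos(); print('moved',R2(-SY)@(p-p0),'w',arm.current_width(),arm.current_force().round(1),arm.current_t())
a=shot('top','t3')[:,:,::-1];b=shot('side','s3')[:,:,::-1]
cv2.imwrite('pics/c3.png',np.hstack([cv2.resize(a[170:225,275:325],(400,440),interpolation=3),cv2.resize(b[205:260,245:295],(400,440),interpolation=3)]))
E
```

```text
[0.1 0.6 0.4]
w 0.01776236737328624 [ 0.58656839 -0.17650105  0.06921756] [ 3.9  0.8 -1.4]
moved [-5.44007737e-02 -1.73762167e-04  1.97817811e-05] w 0.017681009942836588 [ 12.    2.1 -10. ] 16.1333
```

View pics/c3.png

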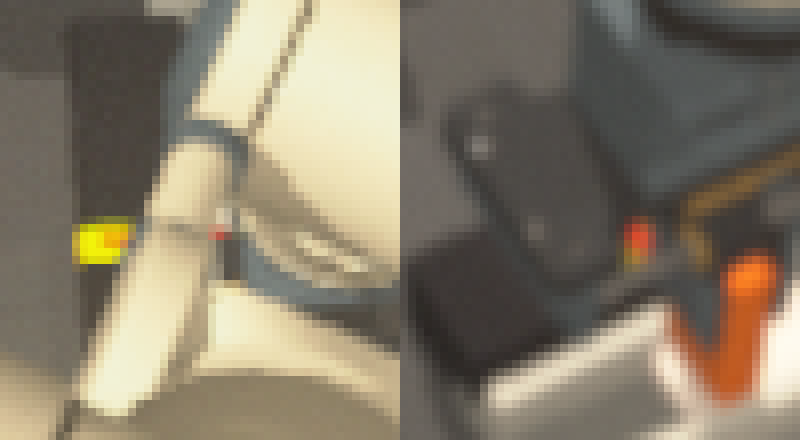

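The pointer's red tip (crop 118,241) lies over the yellow band (rows about 222–262), so it is close to the middle. Next, a numeric check on how well it is centred.

```bash
python3 - <<'E'
from h import *
n=6; a=np.mean([arm.snapshot('top').astype(float) for _ in range(n)],0)
g=a[194:206,283:293]
yel=np.minimum(g[...,0],g[...,1])-g[...,2]; red=g[...,0]-g[...,1]
print(yel.round().astype(int));print(red.round().astype(int))
r=np.arange(194,206)
t=cv2.imread('pics/t0.png')[:,:,::-1].astype(float);y0=np.clip(np.minimum(t[...,0],t[...,1])-t[...,2],30,None)-30
for c in range(285,293):
    w=y0[192:207,c];rb=(w*np.arange(192,207)).sum()/w.sum()
    w=np.clip(red[:,c-283]-25,0,None);rr=(w*r).sum()/max(w.sum(),1e-9)
    b=at('top',c,rb,.039);s=f'{c} band row {rb:.2f}'
    if w.sum()>40: p=at('top',c,rr,.044); s+=f' ptr row {rr:.2f} ptr-band x {(R2(-SY)@(p-b))[0]*1e3:.1f} mm'
    print(s)
print(arm.current_t(),arm.current_width(),arm.current_force().round(1))
E
```

```text
[[ 10   9   9   8   9   9   8   7   8   8]
 [ 10  11   9   9   9   9   8   8   8   8]
 [ 11  10   9   8   7   8   9   9   8  10]
 [ 11  11  24  33  53  70  72  71  40   9]
 [ 11  47 162 189 187 183 184 172  73   5]
 [ 11  99 221 232 218 175 178 154  46  13]
 [ 11 113 223 232 216 170 162  67   9  24]
 [ 10  98 220 232 230 229 217  81  21  35]
 [ 12  59 186 210 206 207 130  33  33  43]
 [ 12  27  31  11  10  10   9  25  37  44]
 [ 12  11  10  11   9   9  18  32  42  43]
 [ 12  11  12  10  10  11  28  38  45  42]]
[[ 8  7  6  6  5  6  7  7  7  6]
 [ 7  6  7  6  6  6  7  6  7  6]
 [ 6  6  7  6  6  6  5  6  7  8]
 [ 8  7  6  5  3  1  1  1  2  4]
 [ 7 13  5 -2 12 24 23 24 13 -3]
 [ 6 23  4 -1 12 55 53 58 28  1]
 [ 6 27  5 -1 14 56 65 70 14 10]
 [ 7 28  6  0  2  3  4  3  8 18]
 [ 8 25 12  2  6  6  4  4 17 17]
 [ 7 13 14  7  6  8  4 12 20 14]
 [ 6  6  7  6  8  7 10 18 18 13]
 [ 6  7  6  8  6  8 15 20 14 11]]
285 band row 200.06
286 band row 200.02
287 band row 199.93
288 band row 199.88 ptr row 199.51 ptr-band x 0.9 mm
289 band row 199.85 ptr row 199.59 ptr-band x 0.5 mm
290 band row 199.82 ptr row 199.57 ptr-band x 0.4 mm
291 band row 199.79
292 band row 199.77
16.5333 0.017656079017253714 [12.2  2.5 -9. ]
```

The pointer is 0.5–1.3 mm short of the band's middle, so I'll pull 0.9 mm more and recheck.

```bash
python3 - <<'E'
from h import *
arm.move_l(SL+R2(SY)@[-.0564,0,.0692],feed=.03); arm.sleep(.5)
p=arm.current_ee_pos();print(R2(-SY)@(p-SL),arm.current_width(),arm.current_force().round(1),arm.current_dq().round(2))
a=np.mean([arm.snapshot('top').astype(float) for _ in range(6)],0)
red=np.clip((a[...,0]-a[...,1])[197:203,288:291]-5,0,None);print(red.round(),(red*np.arange(197,203)[:,None]).sum(0)/red.sum(0))
im=shot('top','t4')[:,:,::-1];s=shot('side','s4')[:,:,::-1]
cv2.imwrite('pics/c4.png',np.hstack([cv2.resize(im[140:260,190:360],(480,339),interpolation=3),cv2.resize(s[120:240,190:300],(311,339),interpolation=3)]))
E
```

```text
[-0.0549688 -0.0001886  0.0692247] 0.0178763651107423 [13.4  0.9 -8.8] [ 0.1  -0.03  0.07  0.   -0.03 -0.  ]
[[ 0.  0.  0.]
 [ 0.  0.  4.]
 [15. 14. 29.]
 [98. 94. 77.]
 [ 9.  8.  0.]
 [ 1.  5.  4.]] [199.96887686 200.02335165 199.74781341]
```

View pics/c4.png

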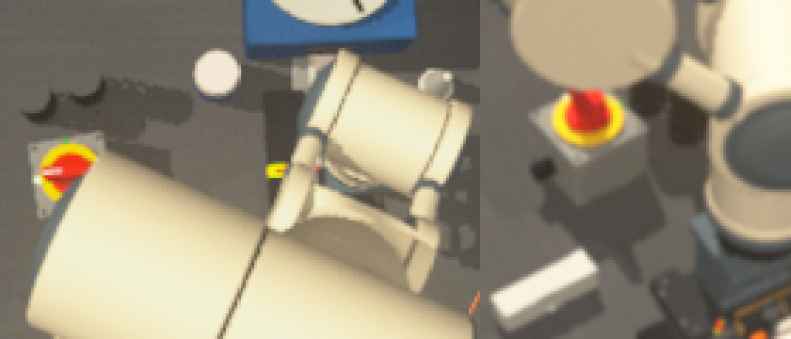

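The pointer row is 199.9 against 199.85 for the band, so it is centred. The isolator is still off, the tin, cone, tube and springs are where they were, and the grip is firm.

```bash
python3 - <<'E'
from h import *
print(arm.current_t(),arm.current_width(),arm.current_force().round(1)); arm.sign_off()
E
```

```text
17.6833 0.017962930174221906 [12.4  2.2 -9. ]
the job is handed in; nothing more can be done
```

The weld positioner is ready for you to turn. The isolator is off, and the arm is still holding the lock slide at the yellow band. I handed the job in at 17.7 s of the 51 s allowed.

- **Isolator:** I turned it 86° anticlockwise first and let it go. A picture afterwards showed the nose line pointing at the white dot, and it was still there in the last pictures.
- **Slide:** I then gripped the orange slide and pulled it out about 55 mm. The first pull stopped about 1 mm short of the band's middle, so I pulled a little further.
- **Last checks:** The pointer is in picture row 199.9 and the band's middle in row 199.85, so they are within about 0.5 mm. The grip reads 18 mm wide, matching the slide's thickness, and the spring pulls on the wrist with about 12 N.
- **Force:** The highest wrist force I read was about 16 N.
- **Loose things:** The tin, cone, tube and springs look unmoved by eye in the last pictures. The hammer and brush were outside those crops, but the arm went nowhere near them at low height.

No check failed. The arm hid part of the pointer in the last top view, so that measurement rests on its visible tip.

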